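Fetch a lid from the lid dispenser and hold it over the open jar

ROBOT

A 6-joint arm with a two-finger parallel gripper is mounted at the origin on a cart in front of the work surface, level with it; the furniture and walls round the work are solid. World frame = base frame: x ahead of the robot, y to its left, z up, the work surface at z = 0. Lengths are in m, angles in rad, forces in N, time in s.
With the tool pointing down it reaches from about 0.35 to 0.925 m from the base axis. Payload 6.4 kg.
Tool frame: the origin (TCP) lies at the very end of the fingers, on their centre line; the grasp point (between the pads) lies 19 mm behind it; z points along the fingers, y is the line along which they close (so a half turn about z gives the same grasp; the last joint's range is limited). The gripper opens to 85 mm and grips with 20 to 120 N. Pads are 22 mm wide; open, the fingers measure 114 mm over their backs; the gripper's body (76 mm by 85 mm) begins 54 mm behind the grasp point. The pads swing forward as they close: fully open they stand 13 mm farther back than shut.
Start: joints at [0.987, 0.245, 1.558, -0, 1.339, -0.174], TCP at [0.259, 0.596, 0.231] pointing down, gripper open.
Joint ranges: [-3.13, 3.13], [-1.02, 2.26], [0.13, 2.54], [-0.95, 4.09], [0.21, 2.88], [-2.74, 2.74]. Speed limits (rad/s): [2.57, 2.57, 3.14, 3.14, 3.14, 3.14].

INTERFACE

Orientations are given as a unit quaternion [w, x, y, z].
In Python, from plant import telemetry, get_image, bot gives the robot as it stands.
- The arm moves only by the tool step_arm, never from a script. Its argument "motion" is a list of rows, each a list of 5 numbers: the shift along the tool's x, y, z in cm, then the turn about the tool's z in degrees, then the closure, from 0 (fully open) to 1 (shut). A call has 1 to 12 rows; each row is the pose to reach, as a shift and turn from the pose commanded when the call began, along the tool's axes at that moment; what a row does not reach only later rows make up. A row lasts 1/8 s, in which the tool goes at most 62.5 mm and 10.7 degrees, less where a joint would pass 70% of its speed; a pose out of reach is approached as far as the arm can. A call with a gripper value outside its range is refused whole. The fingers move at their own pace and stop on an object; the grip force is fixed at half the most. Time passes only in rows, so rows that repeat a pose let the fingers close. It gives the time, the measured TCP pose, the force, the opening and the grip force at its end, in the units of the state.
- telemetry.get_obs(): the state, without advancing time (a new reading comes with each control period).
- get_image(name): name is "scene" or "top" or "wrist"; returns a dict with "color" (400x640x3 uint8, red, green, blue), "z_map" (400x640 float32, m along the optical axis (not along the pixel's ray), 0 where there is no reading), "fovy" (degrees; the focal length in pixels is half the picture's height over the tangent of half this angle, whatever the lens; pixels are square), "cx", "cy" (the principal point, pixels), "T" (4x4, takes a point from camera to world coordinates). Camera axes: x right, y up, looking along -z (the intrinsics and any distortion apply to the point x, -y, -z); pixel columns grow to the right and rows downward; lengths in m; the calibration is good to about 2 mm. A picture is of the moment at which its call begins.
- bot.sign_off(): hands the job in; it is judged then, once.
The state is a dict: "t": time; "joints": joint angles; "joint_vel": joint speeds; "tau": joint torques, N m; "eef_pos": TCP position; "tool_rot": TCP orientation; "force": force on the tool from outside, world axes, zero at the start; "moment": the same for the moment, N m; "width": finger opening in m; "grip_force": force on a finger pad.
Only numpy, scipy, OpenCV 4.12 (cv2) and the standard library are available. Lean on these libraries where they do the work, as an engineer would, in place of code of your own. Each camera call takes 0.05 s, during which the arm holds its last target. There are 200 camera calls.

TASK

Get a fresh lid for the open jar: pull the lid dispenser's knob all the way out so that a lid drops, then push it fully home so that the lid comes out on the tongue at the other end. Take that lid, lift it clear of the row of filled jars and carry it over to the open jar without shoving or tipping any jar. Finish while still holding it level, still and centred about 15 mm above the open jar's mouth, with neither the lid nor the gripper touching the jar, so that I can wipe the rim before the lid goes on.

Things in the scene. Friction and masses are not known exactly. Their poses are not given: they have to be found in the camera images.
- lid_dispenser: Stainless lid dispenser fixed to the table; origin on the table under its lid tower. Its +y axis points to the knob (robot's left), -y to the delivery tongue. Foot plate 104 x 172 mm, 9 mm high; on it a channel, inner width 64 mm, floor 30 mm and cheeks 54 mm above the table, from y = -40 to +82 mm; the tower (rings and rods, 82 mm across, three lids) stands from 54 to 116 mm high.
- slide_knob (a joint): 0 = home, 0.094 m = all the way out, along the dispenser's +y. A sprung catch holds it at both ends and drives it to the nearer end from half-way; 6 to 8 N move it. At home the pusher carries the lids; right out, it lets the bottom lid drop 20 mm to the channel floor; pushed home it shoves that lid out onto the tongue.
- knob_grip (a point): Centre of the black round knob, 30 mm in diameter, 27 mm long, axis level along the dispenser's y; 41 mm above the table, at the dispenser's y = +96 mm when home. It sits on a 10 mm rod. Grip it from above, fingers on its x and -x sides.
- delivery (a point): Where the centre of a lid comes to rest when pushed out (within about 6 mm along y): 84 mm from the tower's axis along the dispenser's -y, 40.5 mm above the table. The tongue under it is 40 mm wide, its top 30 mm above the table, free below at both sides, so fingers can go down beside it on the x and -x side; a 6 mm high lip ends it at y = -128 mm.
- lid_centre (a point): Centre of the lid to be fetched, the bottom one of the three in the tower at the start: a smooth round screw lid 60 mm in diameter and 21 mm high, 14 to 25 g, its z axis up. It may be gripped across its sides.
- jar_mouth (a point): Centre of the rim of the open jar, 115 mm above the table: the only jar without a lid (glass, 69 mm in diameter, 115 mm high, loose). z axis up.
- row_1: Filled closed jar, 80 mm in diameter, 160 mm high; one of a row of three between the dispenser and the open jar. Origin at the centre of its underside. Leave it alone.
- row_2: Filled closed jar of the same row, 80 mm in diameter, 160 mm high; origin under its centre. Leave it alone.
- row_3: Filled closed jar of the same row, 69 mm in diameter, 128 mm high; origin under its centre. Leave it alone.
- filled_1: Filled closed jar, 70 mm in diameter, 118 mm high, beside the open jar; origin under its centre. Leave it alone.
- filled_2: Filled closed jar, 60 mm in diameter, 120 mm high, beside the open jar; origin under its centre. Leave it alone.

How it is judged:
On the way, in this order (a step that is already met when the one before it is completed fails the run):
1. the knob is pulled all the way out and the bottom lid has dropped onto the channel floor (value of joint slide_knob above 0.088 m and z of lid_centre in the frame of lid_dispenser below 0.0435 m), for 0.2 s.
2. the knob is pushed fully home and the lid stands out on the tongue (value of joint slide_knob below 0.004 m and y of lid_centre in the frame of lid_dispenser below -0.075 m and z of lid_centre in the frame of lid_dispenser below 0.0455 m), for 0.2 s.
At the end, for the whole second after the job is handed in: At the end the knob is home (within 5 mm), and the fingers hold the lid level (within 0.1 rad), still, its centre within 8 mm of the jar mouth's axis and its underside 4 to 26 mm above the rim; lid, fingers and arm do not touch the open jar, which stands upright within 15 mm of where it was (value of joint slide_knob below 0.005 m and horizontal distance between lid_centre and jar_mouth below 0.008 m and z of lid_centre in the frame of jar_mouth between 0.0145 and 0.0365 m and angle between lid_centre's own z axis and vertical below 0.1 rad and contact force between lid_1 and the fingers above 1 N and contact force between each of lid_1, the arm, the fingers and open_jar below 0.05 N and linear speed of lid_1 below 0.02 m/s and distance of open_jar from where it was at the start of the episode below 0.015 m and angle between open_jar's own z axis and vertical below 0.05 rad); the arm keeps its last pose, push and grip.
It fails at once if a jar is tipped or shoved by more than 15 mm (distance of any of row_1, row_2, row_3, filled_1, filled_2, open_jar from where it was at the start of the episode above 0.015 m or angle between any of row_1, row_2, row_3, filled_1, filled_2, open_jar's own z axis and vertical above 0.2 rad).
It also fails if it takes over 58 s, if anything falls off the work surface, if the arm or the gripper's body presses on something with over 40 N, if the wrist force passes 120 N, or if a joint passes its speed limit or range.

## Working session

There is one attempt and no reset: what is moved stays moved. The work goes in short steps, Python scripts to look and compute and a tool call to move; the robot and the scene stay as the last step left them, time stands still between calls to the robot, and variables do not carry over. Pictures are saved under pics/ and viewed, at most 10 in all, crops included, and the job is handed in when it is done.

Besides the shell and the picture viewer there is one more tool, called after "Emit:" as name(argument=value, ...), one argument or row to a line, values as JSON. step_arm: Moves the arm, as the interface text tells. Its arguments: {"type":"object","properties":{"motion":{"type":"array","items":{"type":"array","items":{"type":"number"}}}},"required":["motion"]}

```bash
mkdir -p pics
cat > h.py <<'E'
import numpy as np, cv2
from plant import telemetry, get_image, bot
def pts(im):
    h,w=im["z_map"].shape; f=h/2/np.tan(np.radians(im["fovy"])/2)
    u,v=np.meshgrid(np.arange(w),np.arange(h)); z=im["z_map"]
    P=np.stack([(u-im["cx"])/f*z,-(v-im["cy"])/f*z,-z,np.ones_like(z)],-1)@im["T"].T
    P=P[...,:3]; P[z==0]=np.nan; return P
def save(im,n): cv2.imwrite(f"pics/{n}.png",im["color"][...,::-1])
E
python3 - <<'E'
from h import *
for n in("top","scene"):
    im=get_image(n); save(im,n+"0"); np.savez(n+"0.npz",**im); print({k:v for k,v in im.items() if k not in("color","z_map")})
o=telemetry.get_obs(); print(o)
E
```

```text
{'fovy': 49.37839546128517, 'cx': 323.3425701161519, 'cy': 194.0294087000173, 'T': array([[ 0.00628342,  0.98258616, -0.18570123,  0.29586101],
       [-0.99986689,  0.00337718, -0.01596226, -0.01398254],
       [-0.01505715,  0.18577681,  0.98247659,  1.12711992],
       [ 0.        ,  0.        ,  0.        ,  1.        ]])}
{'fovy': 44.58714236853567, 'cx': 330.0511241003979, 'cy': 199.96746078983915, 'T': array([[ 0.75451964,  0.36325685, -0.54657531, -0.15338987],
       [-0.6559597 ,  0.44334665, -0.61086874, -0.75145472],
       [ 0.02042008,  0.81944384,  0.57279561,  0.78988699],
       [ 0.        ,  0.        ,  0.        ,  1.        ]])}
{'t': 0.1, 'joints': array([ 9.86897328e-01,  2.45735598e-01,  1.55889341e+00, -6.22295510e-07,
        1.33871368e+00, -1.74107804e-01]), 'joint_vel': array([-0.00091963,  0.00019527, -0.00336273,  0.00150652, -0.00072269,
       -0.00140748]), 'tau': array([ 2.72064435e-04, -4.30672109e+01, -3.27129221e+01, -1.40434872e-04,
        2.81180306e-03, -1.34974732e-05]), 'eef_pos': array([0.25868889, 0.595756  , 0.23029535]), 'tool_rot': array([-3.23469855e-04,  2.03464794e-01,  9.79081872e-01, -8.13030883e-04]), 'force': array([ 0.07894715, -0.25029938, -0.32496003]), 'moment': array([-0.01004948,  0.05918482,  0.00457575]), 'grip_force': 0.0, 'width': 0.08537768435007351}
```

View pics/top0.png

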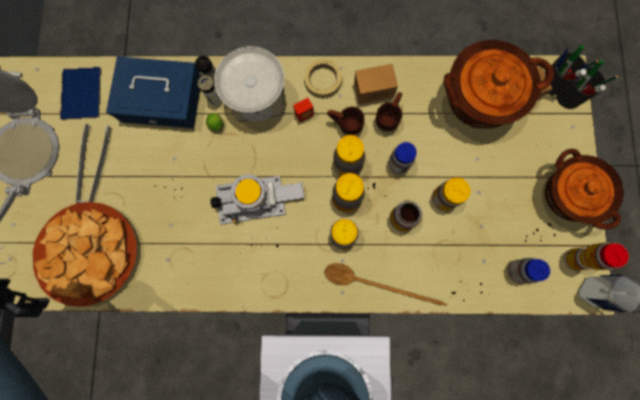

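View pics/scene0.png

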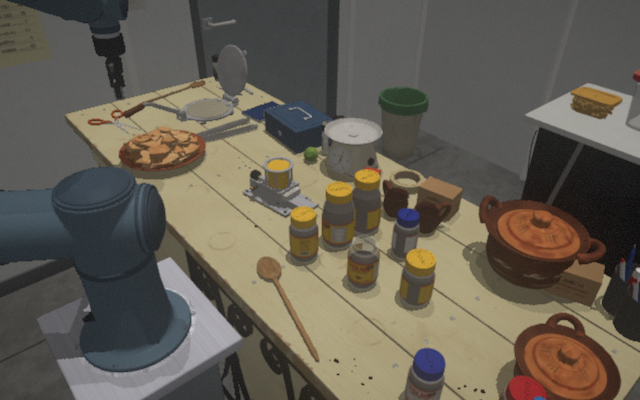

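The top view shows the dispenser's tower at (248,195), the knob at (216,203) and the tongue at (290,192). The row jars are at (350,153), (349,190) and (345,233). The open jar is at (407,214), between the blue jar (404,155) and a yellow one (455,192).

```bash
python3 - <<'E'
from h import *
im=dict(np.load("top0.npz")); P=pts(im); c=im["color"]
hsv=cv2.cvtColor(c,cv2.COLOR_RGB2HSV)
print("depth ok",(im["z_map"]>0).mean())
m=cv2.inRange(hsv,(20,170,140),(32,255,255))
n,l,s,ce=cv2.connectedComponentsWithStats(m)
for i in range(1,n):
    if s[i,4]>150:
        q=P[l==i]; z=np.nanmedian(q[:,2]); q=q[abs(q[:,2]-z)<.008]; print("yellow",ce[i].round(),s[i,4],((q.max(0)+q.min(0))/2).round(4),np.median(q,0).round(4),np.ptp(q,axis=0).round(3))
def box(u0,u1,v0,v1,zl,zh,name):
    q=P[v0:v1,u0:u1].reshape(-1,3); q=q[(q[:,2]>zl)&(q[:,2]<zh)]
    if len(q)<5: print(name,len(q));return
    (cx,cy),sz,a=cv2.minAreaRect((q[:,:2]*1000).astype(np.float32)); print(name,len(q),np.round([cx,cy],1),np.round(sz,1),round(a,2),q[:,2].mean().round(4))
box(200,310,170,228,.004,.014,"foot")
box(268,310,175,210,.022,.04,"tongue")
box(205,226,192,214,.02,.07,"knob")
box(225,272,170,215,.095,.13,"tower")
box(385,430,195,235,.108,.125,"open")
box(385,425,135,180,.108,.13,"blue")
E
python3 - <<'E'
import cv2
i=cv2.imread("pics/top0.png")[140:250,195:475]; cv2.imwrite("pics/c0.png",cv2.resize(i,(800,314),interpolation=cv2.INTER_CUBIC))
E
```

```text
depth ok 0.995921875
yellow [350. 148.] 577 [ 0.5864 -0.0592  0.1591] [ 0.5868 -0.0591  0.159 ] [0.061 0.06  0.01 ]
yellow [349. 186.] 612 [ 0.4955 -0.0576  0.1586] [ 0.4955 -0.0566  0.1592] [0.06  0.061 0.01 ]
yellow [457. 190.] 547 [ 0.4975 -0.3126  0.1172] [ 0.497  -0.312   0.1176] [0.059 0.062 0.011]
yellow [248. 191.] 490 [0.4935 0.1822 0.1112] [0.4942 0.1832 0.1122] [0.057 0.058 0.013]
yellow [344. 231.] 532 [ 0.3964 -0.046   0.1276] [ 0.3962 -0.0458  0.1272] [0.056 0.056 0.012]
foot 730 [497.5 180.5] [149.7 268.3] 0.07 0.0085
tongue 457 [498.  101.5] [60.5 92.5] 5.87 0.03
knob 195 [476.2 270.2] [60.9 36.7] 11.48 0.0434
tower 853 [493.2 182.8] [79.9 80.4] 11.75 0.1132
open 96 [ 443.3 -200.3] [50.9 52.5] 44.79 0.1134
blue 373 [ 589.  -194.4] [49.7 50.7] 87.3 0.119
```

View pics/c0.png

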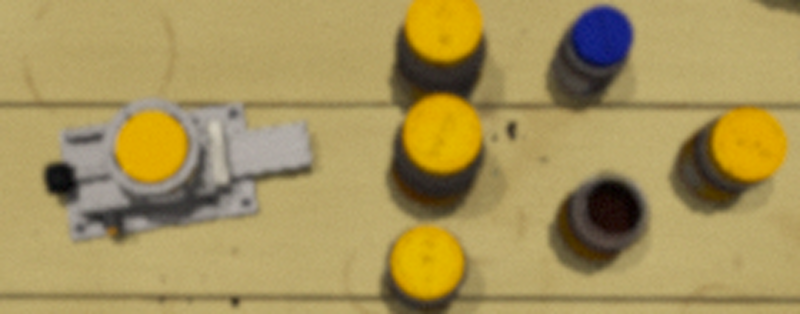

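The crop shows the black knob, the tongue tilted by about 8° and the open jar with clear space around it. Next I need the dispenser's yaw.

Run:
```python
from h import *
im=dict(np.load("top0.npz")); P=pts(im); c=im["color"]; hsv=cv2.cvtColor(c,cv2.COLOR_RGB2HSV)
m=np.zeros(c.shape[:2],bool); m[190:216,203:226]=True
k=m&(hsv[...,2]<60)
q=P[k]; q=q[q[:,2]>.03]; print("knob",len(q),np.median(q,0),q.min(0),q.max(0))
v,u=np.mgrid[0:400,0:640]
t=(u>276)&(u<306)&(v>170)&(v<212)&(abs(P[...,2]-.030)<.012)&(hsv[...,1]<70)
q=P[t]; r=cv2.minAreaRect((q[:,:2]*1000).astype(np.float32)); print("tongue",len(q),r,q[:,2].mean())
T=np.array([.4935,.1825])
d=q[:,:2].mean(0)-T; print("yaw from tongue",np.degrees(np.arctan2(d[0],-d[1])))
kk=np.nanmedian(P[k],0)[:2]-T; print("yaw from knob",np.degrees(np.arctan2(-kk[0],kk[1])))
# open jar rim ray cast: dark-interior + rim contour at z=.115
z=P[...,2]; j=(u>380)&(u<435)&(v>190)&(v<240)&(z>.10)&(z<.125); q=P[j]
print("open",cv2.minEnclosingCircle((q[:,:2]*1000).astype(np.float32)))
```

```text
knob 86 [0.47616514 0.27366009 0.05226777] [0.46546307 0.26189882 0.03819588] [0.48824139 0.28603082 0.06060167]
tongue 407 ((508.3138427734375, 91.29976654052734), (41.291011810302734, 69.9168701171875), 9.413262367248535) 0.029922886395260494
yaw from tongue 8.729032887967092
yaw from knob 10.772707822115262
open ((443.5166320800781, -199.63865661621094), 32.195003509521484)
```

Emit:
step_arm(
  motion=[
    [-5, -3, 0, 10, 0],
    [-10, -6.5, 0, 20, 0],
    [-15.5, -10, 0, 30, 0],
    [-21, -13.5, 0, 40, 0],
    [-26.5, -17, 3, 50, 0],
    [-32.7, -20.7, 6, 56.8, 0],
    [-32.7, -20.7, 9, 56.8, 0],
    [-32.7, -20.7, 9, 56.8, 0],
    [-32.7, -20.7, 9, 56.8, 0],
  ],
)

```text
t: 1.23
eef_pos: [0.4765, 0.2767, 0.142]
tool_rot: [0.0, 0.645, 0.765, 0.0]
force: [0.8, -0.5, 0.3]
width: 0.0852
grip_force: 0.0
```

Run:
```python
from h import *
im=get_image("wrist"); save(im,"w1"); P=pts(im); o=telemetry.get_obs(); print(o["t"],o["eef_pos"],o["tool_rot"])
hsv=cv2.cvtColor(im["color"],cv2.COLOR_RGB2HSV)
k=(hsv[...,2]<60)&(P[...,2]>.03)&(P[...,2]<.065)&(np.hypot(P[...,0]-.477,P[...,1]-.275)<.035)
q=P[k]; print(len(q)); 
if len(q): print(np.median(q,0),q.min(0),q.max(0),q[q[:,2]>.052].mean(0),cv2.minAreaRect((q[:,:2]*1000).astype(np.float32)))
```

```text
1.275 [0.47677643 0.27714479 0.14272699] [4.63841599e-04 6.44204934e-01 7.64852119e-01 1.01161632e-03]
1406
[0.47829092 0.28169222 0.05236665] [0.44689646 0.25174845 0.03013505] [0.49465324 0.29215041 0.05784355] [0.47868434 0.28051347 0.05465016] ((469.5382385253906, 274.30718994140625), (52.58342361450195, 28.958480834960938), 20.954879760742188)
```

View pics/w1.png

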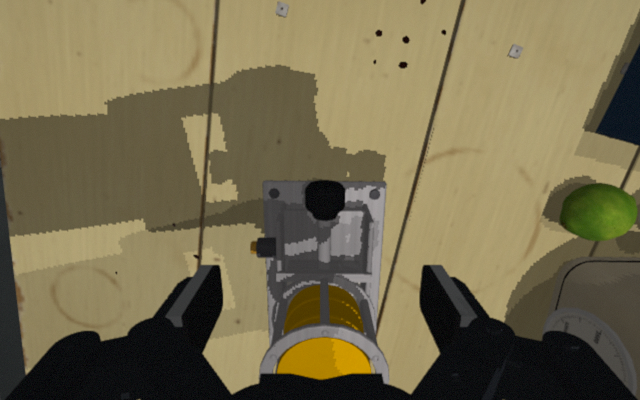

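The wrist view shows the knob at (325,200), aligned with the fingers. I'll go down and grip it.

Emit:
step_arm(
  motion=[
    [0.2, 0.1, 5, 0, 0],
    [0.2, 0.1, 9, 0, 0],
    [0.2, 0.1, 12, 0, 0],
    [0.2, 0.1, 12, 0, 0.5],
    [0.2, 0.1, 12, 0, 1],
    [0.2, 0.1, 12, 0, 1],
    [0.2, 0.1, 12, 0, 1],
    [0.2, 0.1, 12, 0, 1],
    [0.2, 0.1, 12, 0, 1],
    [0.2, 0.1, 12, 0, 1],
  ],
)

```text
t: 2.52
eef_pos: [0.4791, 0.2791, 0.0237]
tool_rot: [0.001, 0.645, 0.764, 0.002]
force: [-0.4, 1.8, 7.5]
width: 0.0277
grip_force: 58.8
```

Emit:
step_arm(
  motion=[
    [1, 0, 0, 0, 1],
    [2.5, 0, 0, 0, 1],
    [4, 0, 0, 0, 1],
    [5.5, 0, 0, 0, 1],
    [7, 0, 0, 0, 1],
    [8.5, 0, 0, 0, 1],
    [9.4, 0, 0, 0, 1],
    [9.5, 0, 0, 0, 1],
    [9.5, 0, 0, 0, 1],
    [9.5, 0, 0, 0, 1],
    [9.5, 0, 0, 0, 1],
    [9.5, 0, 0, 0, 1],
  ],
)

```text
t: 4.03
eef_pos: [0.4641, 0.3721, 0.0237]
tool_rot: [0.002, 0.645, 0.765, 0.002]
force: [5.5, -4.3, 7.1]
width: 0.0274
grip_force: 59.7
```

Run:
```python
from h import *
im=get_image("top"); P=pts(im)
o=telemetry.get_obs(); print(o["eef_pos"],o["force"],o["width"])
hsv=cv2.cvtColor(im["color"],cv2.COLOR_RGB2HSV)
m=cv2.inRange(hsv,(20,170,140),(32,255,255)); q=P[(m>0)&(np.hypot(P[...,0]-.4935,P[...,1]-.1825)<.035)]; print("tower lid top",np.median(q,0))
im=get_image("wrist"); save(im,"w2")
```

```text
[0.46413533 0.37208493 0.02372745] [ 5.488372   -2.77480019  6.89443348] 0.02769840813706321
tower lid top [0.49551043 0.18537675 0.0926528 ]
```

View pics/w2.png

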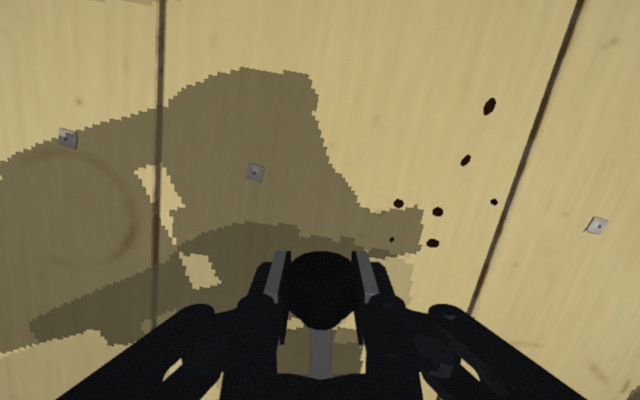

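The stack has dropped 20 mm and the knob is out by 94 mm, still held at (320,290). Now I'll push it home.

Emit:
step_arm(
  motion=[
    [-1, 0, 0, 0, 1],
    [-2, 0, 0, 0, 1],
    [-3.2, 0, 0, 0, 1],
    [-4.4, 0, 0, 0, 1],
    [-5.6, 0, 0, 0, 1],
    [-6.8, 0, 0, 0, 1],
    [-8, 0, 0, 0, 1],
    [-9, 0, 0, 0, 1],
    [-9.6, 0, 0, 0, 1],
    [-9.7, 0, 0, 0, 1],
    [-9.7, 0, 0, 0, 1],
    [-9.7, 0, 0, 0, 1],
  ],
)

```text
t: 5.62
eef_pos: [0.4791, 0.2791, 0.0238]
tool_rot: [-0.0, 0.645, 0.764, 0.003]
force: [-1.1, 9.0, 7.6]
width: 0.0275
grip_force: 59.9
```

Emit:
step_arm(
  motion=[
    [0, 0, 0, 0, 1],
    [0, 0, 0, 0, 0],
    [0, 0, 0, 0, 0],
    [0, 0, 0, 0, 0],
    [0, 0, 0, 0, 0],
    [0, 0, -6, 0, 0],
    [0, 0, -12, 0, 0],
    [0, 0, -18, 0, 0],
    [0, 0, -18, 0, 0],
  ],
)

```text
t: 6.75
eef_pos: [0.4806, 0.277, 0.2075]
tool_rot: [0.003, 0.645, 0.764, 0.005]
force: [-0.3, 0.2, -0.3]
width: 0.0851
grip_force: 0.0
```

```bash
cat > lid.py <<'E'
from h import *
def lid(cam,ctr,r,zl,zh):
    im=get_image(cam); P=pts(im); hsv=cv2.cvtColor(im["color"],cv2.COLOR_RGB2HSV)
    m=(cv2.inRange(hsv,(18,140,100),(34,255,255))>0)&(np.hypot(P[...,0]-ctr[0],P[...,1]-ctr[1])<r)&(P[...,2]>zl)&(P[...,2]<zh)
    q=P[m]; print(cam,len(q))
    if len(q)>20: print(np.median(q,0),(q.min(0)+q.max(0))/2,np.ptp(q,axis=0),cv2.minEnclosingCircle((q[:,:2]*1000).astype(np.float32)))
    return im
E
python3 - <<'E'
from lid import *
im=lid("top",(.507,.1),.06,.04,.06); save(im,"t3")
o=telemetry.get_obs(); print(o["eef_pos"],o["tool_rot"])
P=pts(im); hsv=cv2.cvtColor(im["color"],cv2.COLOR_RGB2HSV)
k=(hsv[...,2]<60)&(P[...,2]>.03)&(P[...,2]<.065)&(np.hypot(P[...,0]-.477,P[...,1]-.29)<.06); print("knob",k.sum(),np.median(P[k],0),P[k].min(0),P[k].max(0))
cv2.imwrite("pics/t3c.png",cv2.resize(im["color"][140:250,195:475,::-1],(800,314)))
E
```

```text
top 446
[0.51139576 0.10064631 0.05063933] [0.51155698 0.10247935 0.04864852] [0.0588856  0.05992113 0.01712655] ((511.370849609375, 102.48990631103516), 30.939401626586914)
[0.4787766  0.27633401 0.20396208] [0.00151088 0.64476195 0.76437926 0.00202433]
knob 106 [0.47523908 0.27299133 0.0515448 ] [0.44632521 0.23832676 0.03357492] [0.4921014  0.28632538 0.06230532]
```

View pics/t3c.png

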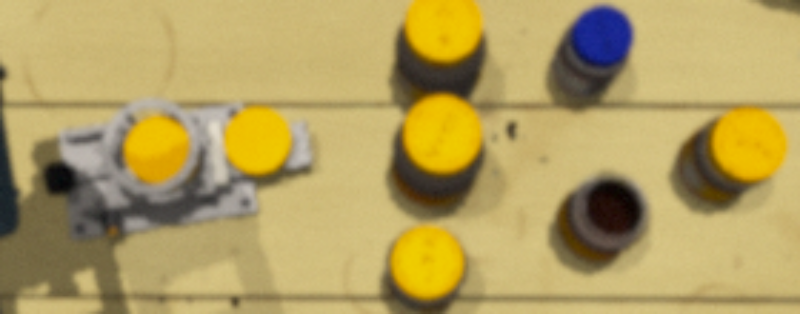

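The lid is out on the tongue at crop (257,140) and the knob is home. I'll move above the lid and check it in the wrist view.

Emit:
step_arm(
  motion=[
    [-5, 0, 0, 0, 0],
    [-10, 0, 0, 0, 0],
    [-15, 0.1, 0, 0, 0],
    [-18.3, 0.1, 0, 0, 0],
    [-18.3, 0.1, 3, 0, 0],
    [-18.3, 0.1, 4, 0, 0],
    [-18.3, 0.1, 4, 0, 0],
    [-18.3, 0.1, 4, 0, 0],
  ],
)

```text
t: 7.8
eef_pos: [0.5096, 0.0964, 0.1618]
tool_rot: [0.0, 0.644, 0.765, 0.0]
force: [-0.2, 0.2, 0.9]
width: 0.0855
grip_force: 0.0
```

Run:
```python
from lid import *
im=lid("wrist",(.510,.1),.06,.035,.06); save(im,"w4")
o=telemetry.get_obs(); print(o["eef_pos"],o["joints"]); print("cam",im["T"][:3,3])
P=pts(im); q=P[(P[...,2]>.1)&(P[...,2]<.125)&(P[...,1]>.12)]
if len(q): print("tower",len(q),q.min(0),q.max(0))
```

```text
wrist 4396
[0.51314445 0.10458041 0.05144164] [0.51256175 0.10280488 0.0472008 ] [0.05924963 0.05898794 0.01382762] ((512.6558837890625, 102.61337280273438), 30.07063865661621)
[0.50978112 0.09637216 0.16209332] [-3.19144038e-02  1.17066623e-02  1.94808775e+00 -4.38894280e-05
  1.18048242e+00 -2.02317531e-01]
cam [0.49622391 0.17364612 0.30472306]
tower 6410 [0.45363268 0.14382783 0.10001038] [0.53496959 0.21925765 0.11920205]
```

View pics/w4.png

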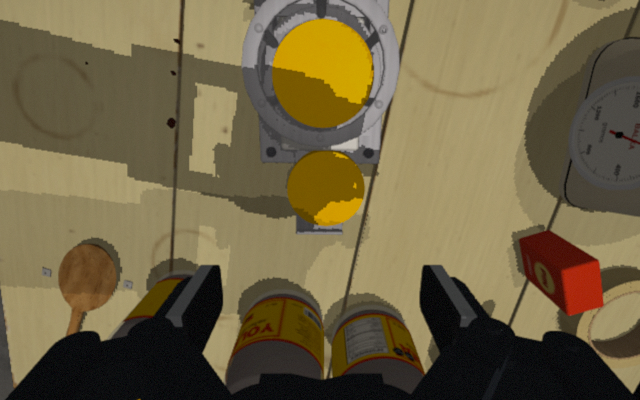

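The lid at (325,187) is nearly centred between the fingers. I'll go down and grip it.

Emit:
step_arm(
  motion=[
    [0, 0.2, 4, 0, 0],
    [0, 0.2, 8, 0, 0],
    [0, 0.2, 11, 0, 0],
    [0, 0.2, 13, 0, 0],
    [0, 0.2, 13.5, 0, 0],
    [0, 0.2, 13.5, 0, 0],
    [0, 0.2, 13.5, 0, 0.5],
    [0, 0.2, 13.5, 0, 1],
    [0, 0.2, 13.5, 0, 1],
    [0, 0.2, 13.5, 0, 1],
    [0, 0.2, 13.5, 0, 1],
    [0, 0.2, 13.5, 0, 1],
  ],
)

```text
t: 9.35
eef_pos: [0.5129, 0.0963, 0.0281]
tool_rot: [0.001, 0.645, 0.764, 0.001]
force: [-1.1, -0.4, 5.7]
width: 0.0569
grip_force: 64.1
```

Emit:
step_arm(
  motion=[
    [0, 0, -1, 0, 1],
    [0, 0, -3, 0, 1],
    [0, 0, -6, 0, 1],
    [0, 0, -9.5, 0, 1],
    [0, 0, -13, 0, 1],
    [0, 0, -16.5, 0, 1],
    [0, 0, -19, 0, 1],
    [0, 0, -20, 0, 1],
    [0, 0, -20, 0, 1],
    [0, 0, -20, 0, 1],
  ],
)

```text
t: 10.6
eef_pos: [0.5105, 0.0963, 0.2248]
tool_rot: [-0.001, 0.645, 0.764, -0.001]
force: [0.8, -1.0, -0.0]
width: 0.0564
grip_force: 63.8
```

Run:
```python
from lid import *
o=telemetry.get_obs(); e=o["eef_pos"]; print(e,o["tool_rot"],o["width"],o["grip_force"],o["joints"])
im=lid("top",e,.06,.20,.28); im=lid("wrist",e,.06,.20,.28); save(im,"w5")
```

```text
[0.51045363 0.096337   0.22484178] [-0.00099469  0.6446848   0.76444744 -0.00079501] 0.0564162113601362 63.77575638704002 [-3.19545518e-02 -5.61248256e-02  1.89330398e+00 -1.48483716e-05
  1.30696018e+00 -2.01523838e-01]
top 0
wrist 15330
[0.50921726 0.10529861 0.24803509] [0.50182558 0.10260361 0.24961543] [0.07598008 0.06003144 0.04326707] ((501.8255615234375, 102.94242858886719), 38.87552261352539)
```

View pics/w5.png

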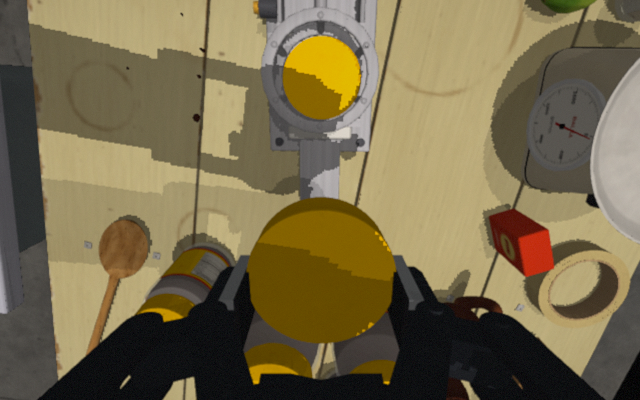

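The lid sits level between the pads, its disc centred near (322,270). I'll carry it over the row and stop slightly past the jar so the wrist camera can see the mouth.

Emit:
step_arm(
  motion=[
    [-2, -0.8, 0, 0, 1],
    [-6, -2.4, 0, 0, 1],
    [-10, -4, 0, 0, 1],
    [-14, -5.6, 0, 0, 1],
    [-18, -7.2, 0, 0, 1],
    [-22, -8.8, 0, 0, 1],
    [-26, -10.4, 0, 0, 1],
    [-30, -11.6, 0, 0, 1],
    [-34, -11.6, 0, 0, 1],
    [-35.5, -11.6, 0, 0, 1],
    [-35.5, -11.6, 0, 0, 1],
    [-35.5, -11.6, 0, 0, 1],
  ],
)

```text
t: 12.2
eef_pos: [0.4568, -0.2719, 0.2259]
tool_rot: [-0.001, 0.644, 0.765, 0.0]
force: [0.7, 0.2, -0.7]
width: 0.0568
grip_force: 63.8
```

Run:
```python
from lid import *
o=telemetry.get_obs(); e=o["eef_pos"]; print(e,o["tool_rot"],o["width"],o["grip_force"],o["t"])
im=get_image("wrist"); save(im,"w6"); P=pts(im)
m=(np.hypot(P[...,0]-.4435,P[...,1]+.2)<.05)&(abs(P[...,2]-.1145)<.006)
q=P[m]; v,u=np.where(m); print(len(q),u.min(),u.max(),v.min(),v.max(),q.min(0),q.max(0),cv2.minEnclosingCircle((q[:,:2]*1000).astype(np.float32)))
```

```text
[ 0.45679059 -0.27188201  0.22586354] [-5.70093529e-04  6.44245244e-01  7.64818744e-01  1.70338527e-04] 0.05681059713170107 63.77443598583341 12.2
872 284 357 57 134 [ 0.41818104 -0.22518385  0.10853068] [ 0.47069963 -0.1725925   0.11784344] ((444.338134765625, -198.98744201660156), 26.519248962402344)
```

View pics/w6.png

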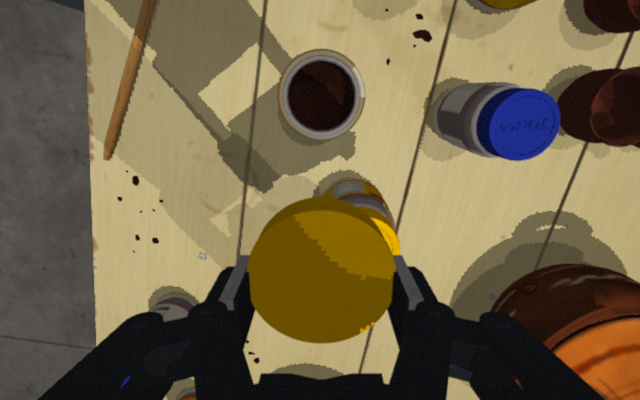

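The open jar's mouth is at (321,95) in this view, which agrees with the top camera. I'll move back over it and lower.

Emit:
step_arm(
  motion=[
    [2, 0, 0, 0, 1],
    [5, 0, 0, 0, 1],
    [6.7, 0, 0, 0, 1],
    [6.7, 0, 2, 0, 1],
    [6.7, 0, 4, 0, 1],
    [6.7, 0, 6, 0, 1],
    [6.7, 0, 7.5, 0, 1],
    [6.7, 0, 8.7, 0, 1],
    [6.7, 0, 9.4, 0, 1],
    [6.7, 0, 9.6, 0, 1],
    [6.7, 0, 9.6, 0, 1],
    [6.7, 0, 9.6, 0, 1],
  ],
)

```text
t: 13.75
eef_pos: [0.4459, -0.2074, 0.1308]
tool_rot: [0.001, 0.645, 0.764, 0.0]
force: [-0.2, -0.2, -0.5]
width: 0.0567
grip_force: 63.8
```

Run:
```python
from lid import *
o=telemetry.get_obs(); e=o["eef_pos"]; print(e,o["tool_rot"],o["force"],o["width"],o["grip_force"],o["t"])
im=lid("wrist",(.444,-.2),.033,.144,.160)
s=get_image("scene"); P=pts(s); i=s["color"]
m=(np.hypot(P[...,0]-.444,P[...,1]+.2)<.06)&(P[...,2]>.02)&(P[...,2]<.2); v,u=np.where(m); print(u.min(),u.max(),v.min(),v.max())
cu,cv=int(np.median(u)),int(np.median(v)); c=i[max(cv-80,0):cv+70,cu-100:cu+100,::-1]; cv2.imwrite("pics/s7.png",cv2.resize(c,None,fx=4,fy=4)[:600])
```

```text
[ 0.44587712 -0.20738083  0.13082335] [5.26362792e-04 6.44675016e-01 7.64456570e-01 1.11990351e-05] [-0.23027291 -0.17536908 -0.52574331] 0.056730704857747755 63.775213826447725 13.75
wrist 15048
[ 0.44444894 -0.19843486  0.15409228] [ 0.44510654 -0.20106505  0.15074387] [0.05901805 0.05975462 0.01134557] ((445.48138427734375, -201.18780517578125), 30.44371795654297)
347 391 203 285
```

View pics/s7.png

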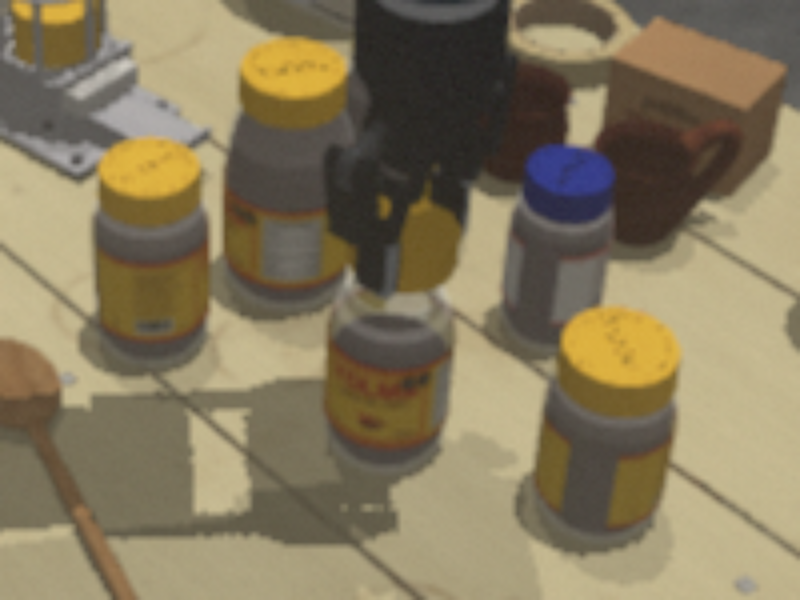

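The lid hangs level just above the open jar at (400,250), and no jar has been disturbed. I'll make a small correction and let it settle.

Emit:
step_arm(
  motion=[
    [0.1, 0, 0.2, 0, 1],
    [0.15, 0, 0.2, 0, 1],
    [0.15, 0, 0.2, 0, 1],
    [0.15, 0, 0.2, 0, 1],
    [0.15, 0, 0.2, 0, 1],
    [0.15, 0, 0.2, 0, 1],
  ],
)

```text
t: 14.6
eef_pos: [0.4453, -0.2056, 0.1283]
tool_rot: [0.0, 0.645, 0.764, -0.0]
force: [0.8, -0.0, -0.8]
width: 0.057
grip_force: 63.8
```

Run:
```python
from lid import *
lid("wrist",(.444,-.2),.033,.14,.160)
o=telemetry.get_obs(); print(o["eef_pos"],o["force"],o["grip_force"],abs(o["joint_vel"]).max())
bot.sign_off()
```

```text
wrist 15029
[ 0.44400645 -0.19672861  0.15157273] [ 0.4445269  -0.1993699   0.14711608] [0.05874241 0.05975007 0.01326191] ((444.9896545410156, -199.34027099609375), 30.416296005249023)
[ 0.44532005 -0.20564031  0.12832174] [ 0.34938684  0.72051725 -0.46200847] 63.77582578919828 0.0019044296746859148
the job is handed in; nothing more can be done
```

The job is handed in: the knob is home, and the gripper is holding the lid level and still about 15 mm above the open jar's mouth, centred to about 1 mm by the cameras, with no sign of contact with the jar.

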